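# Slide the ramekin under the processor chute and switch on

## Task

Push the white ramekin along the slab, without lifting or tipping it, until it rests against both orange bumpers under the processor's chute. Then, with the ramekin in place, press down the raised, white-dotted end of the red rocker to switch the processor on. Leave everything else on the slab where it is.

Things in the scene. Friction and masses are not known exactly. Their poses are not given: they have to be found in the camera images.
- ramekin: White ceramic ramekin: an open round dish, 90 mm outside diameter, 45 mm high, walls 5 mm and nearly upright, about 0.16 to 0.32 kg, loose on the slab. Origin: centre of its underside, z up.
- processor: Black food-processor base, fixed; 200 mm deep (its x), 220 mm wide (its y). Origin: centre of underside, on the slab. Its working face, at its x = -100 mm, looks along its -x, roughly to the robot's left. Flat control deck 90 mm high; behind it a round chamber (140 mm across, centred at its x = 28, y = 10 mm) rises to 162 mm, its feed tube (x = 65) to 200 mm.
- chute_lip (a point): Middle of the free end of the steel chute (54 mm wide) that crosses the deck along the processor's y = 45 mm and sticks 35 mm out past the working face. This point is on the chute's underside, 82 mm above the slab; the chute's top is at 106 mm.
- bumper_a (a point): Top centre of one of two upright orange rubber bumpers, the ramekin's stop: 16 mm across, 37 mm high, standing just before the working face under the chute, at the processor's x = -112, y = 13 mm.
- bumper_b (a point): Top centre of the other orange bumper, same size, at the processor's x = -112, y = 77 mm.
- dock (a point): Point on the slab (height 0) where the ramekin's centre lies when it rests against both orange bumpers: at the processor's x = -154, y = 45 mm. The ramekin gets there by sliding along the processor's +x; the slab is open on that side.
- rocker (a joint): Red rocker switch on the deck, a paddle 60 mm long (along the processor's x) and 32 mm wide, hinged mid-way at processor x = -60, y = -58, height 101 mm. Angle in rad: 0 = off, white-dotted end (towards the processor's -x) up; 0.4 = fully on, that end down. No spring: it stays where left; takes about 2 to 6 N pressed straight down near the dot.
- rocker_dot (a point): Centre of the white dot (12 mm across) on top of the rocker's raised end, 21 mm from the hinge, about 110 mm above the slab when off; it sinks 8 mm to about 102 mm when the rocker is fully on. Moves with the rocker.
- blue_ramekin: Bystander: blue ramekin, same size as the white one (90 mm across, 45 mm high). Origin: centre of underside.
- clear_bowl: Bystander: empty clear glass bowl, 140 mm across the rim, 70 mm high. Origin: centre of underside.
- spoon: Bystander: bamboo spoon lying flat near the robot. Long axis is its x.
- measuring_cup: Bystander: small steel measuring cup, 68 mm across, 45 mm high, flat handle reaching 121 mm along its -x. Origin: centre of the cup's underside.
- pepper_mill: Bystander: dark wooden pepper mill, 56 mm across, 140 mm high. Origin: centre of underside.
- jar: Bystander: amber glass jar with steel cap, 70 mm across, 90 mm high. Origin: centre of underside.
- drawer_box_drawer0_handle (a point): Bystander: handle of the small wooden drawer box (260 x 240 x 160 mm, fixed at the left edge of the slab), its drawer pulled slightly out. Not to be moved.
Things that resemble listed ones, but are neither listed nor needed, are in the scene too. Leave any yellow look-alike of the ramekin alone.

How it is judged (in metres and radians):
On the way, in this order (a step that is already met when the one before it is completed fails the run):
1. the ramekin stands against both bumpers (horizontal distance between ramekin and dock below 0.008 m and height (world z) of ramekin below 0.004 m and angle between ramekin's own z axis and vertical below 0.05 rad), for 0.3 s.
2. the rocker is pressed on with the ramekin in place (all of step 1 and value of joint rocker above 0.3 rad), for 0.2 s.
At the end, for the whole second after the job is handed in: The ramekin stands flat and at rest against both bumpers (centre within 8 mm of the dock point) and the rocker is on (over 0.3 of 0.4 rad) (all of step 2 and linear speed of ramekin below 0.01 m/s); the robot touches nothing.
It fails at once if the ramekin is lifted off the slab (over 10 mm) (height (world z) of ramekin above 0.01 m).
It fails at once if the ramekin is tipped (over 0.2 rad) (angle between ramekin's own z axis and vertical above 0.2 rad).
It fails at once if the processor is switched on while the ramekin is not in place (value of joint rocker above 0.25 rad and horizontal distance between ramekin and dock above 0.012 m).
It fails at once if a bystander or the drawer is moved over 25 mm (distance of any of blue_ramekin, clear_bowl, spoon, measuring_cup, pepper_mill, jar, drawer_box_drawer0_handle from where it was at the start of the episode above 0.025 m).
It also fails if it takes over 58 s, if anything falls off the work surface, if the arm or the gripper's body presses on something with over 40 N, if the wrist force passes 120 N, or if a joint passes its speed limit or range.

## Robot

A 7-joint arm with a two-finger parallel gripper is mounted at the origin on the work surface. World frame = base frame: x ahead of the robot, y to its left, z up, the work surface at z = 0. Lengths are in mm, angles in rad, forces in N, time in s.
With the tool pointing down it reaches from about 400 to 875 mm from the base axis. Payload 4.4 kg.
Tool frame: the origin (TCP) lies at the very end of the fingers, on their centre line; the grasp point (between the pads) lies 19 mm behind it (ctrl.grip_depth is the distance from the TCP to the grasp point, in mm); z points along the fingers, x is the direction in which the jaws open and shut, and the axes are right-handed (so a half turn about z gives the same grasp; the last joint's range is limited). The gripper opens to 85 mm and grips with 20 to 120 N. Pads are 22 mm wide; open, the fingers measure 114 mm over their backs; the gripper's body (76 mm by 85 mm) begins 54 mm behind the grasp point. The pads swing forward as they close: fully open they stand 13 mm farther back than shut.
Start: joints at [1.278, 0.628, 0.038, 1.517, -0.027, 0.996, -0.02], TCP at [146.187, -633.362, 231.313] pointing down, gripper open.
Joint ranges: [-3.06, 3.06], [-0.37, 2.12], [-1.25, 1.32], [0.18, 2.47], [-1.1, 4.24], [0.23, 1.98], [-2.94, 2.94]. Speed limits (rad/s): [2.57, 2.57, 3.14, 3.14, 3.14, 3.14, 3.14].

## Interface

Orientations are given as [roll, pitch, yaw] about the fixed x, y, z axes, in that order (R = Rz(yaw) Ry(pitch) Rx(roll)).
In Python, from cell import ctrl gives the robot as it stands.
- The arm moves only by the shell command python3 -m creep 'ROWS'. ROWS is JSON, a list of rows, each an object with "hand": the opening, from 0 (shut) to 1 (fully open); "travel": the shift along the tool's x, y, z in cm, a list of three; "angular": the turn, a rotation vector about the tool's x, y, z in degrees, a list of three. In form: [{"hand": hand, "travel": [tx, ty, tz], "angular": [rx, ry, rz]}, ...]. A call has 1 to 20 rows; each row is the pose to reach, as a shift and turn from the pose measured when the call began, along the tool's axes at that moment; what a row does not reach only later rows make up. A row lasts 1/10 s, in which the tool goes at most 50 mm and 8.59 degrees, less where a joint would pass 70% of its speed; a pose out of reach is approached as far as the arm can. A call with a gripper value outside its range is refused whole. The fingers move at their own pace and stop on an object; the grip force is fixed at half the most. Time passes only in rows, so rows that repeat a pose let the fingers close. It gives the time, the measured TCP pose, the force and the opening at its end, in the units of the state.
- ctrl.read_state(): the state, without advancing time (a new reading comes with each control period).
- ctrl.get_image(name): name is "scene" or "top" or "wrist"; returns a dict with "frame" (400x640x3 uint8, red, green, blue), "fx", "fy", "cx", "cy" (pixels), "origin" and "orientation" of the camera in the world. Camera axes: x right, y down, z forward; pixel columns grow to the right and rows downward; lengths in mm; the calibration is good to about 2 mm. A picture is of the moment at which its call begins. There is no depth.
- ctrl.finish_job(): hands the job in, once; it reports no verdict.
Trained networks look in the newest picture that a camera, given by its name, has taken for a name from the list of things; names that differ only in an ending like _2 or _b are one class to them, and where a whole thing is asked for, a point or a joint stands for the part that bears it (a point fixed in the world has none). Each returns a list of dicts, best first, with "confidence" (0 to 1); they miss things now and then, are a little off and sometimes report something else, mostly with a low value. They report only what shows in the picture. A call takes as long as a camera call. They do not tell look-alikes from the thing itself.
- ctrl.regions_of(camera, thing): "region" (400x640 bool, what is visible of it).
- ctrl.spot_point(camera, thing): "at" ([x, y, z] in mm, in world coordinates, good to about 4 mm: a listed point, or the origin of a listed thing).
The state is a dict: "clock": time; "qpos": joint angles; "qd": joint speeds; "tau": joint torques, N m; "eef_pos": TCP position; "tool_rot": TCP orientation; "force": force on the tool from outside, world axes, zero at the start; "torque": the same for the moment, N m; "width": finger opening in mm.
Only numpy, scipy, OpenCV 4.12 (cv2) and the standard library are available. Lean on these libraries where they do the work, as an engineer would, in place of code of your own. Each camera call takes 0.05 s, during which the arm holds its last target. There are 200 camera calls.

## Working session

There is one attempt and no reset: what is moved stays moved. The work goes in short steps, Python scripts to look and compute and a shell command to move; the robot and the scene stay as the last step left them, time stands still between calls to the robot, and variables do not carry over. Pictures are saved under pics/ and viewed, about 8 in all and at most 12, crops included, and the job is handed in when it is done.

```bash
mkdir -p pics; python3 - <<'E'
from cell import ctrl
import cv2, numpy as np
s=ctrl.read_state(); print({k:np.round(s[k],3).tolist() for k in ('clock','eef_pos','tool_rot','width','force')})
for c in ('top','scene'):
    f=ctrl.get_image(c); cv2.imwrite(f'pics/{c}0.png',f['frame'][:,:,::-1]); print(c,np.round(f['origin'],0),np.round(f['orientation'],3))
    for t in ('ramekin','processor','chute_lip','bumper_a','bumper_b','dock','rocker_dot','blue_ramekin','clear_bowl','spoon','measuring_cup','pepper_mill','jar','drawer_box_drawer0_handle'):
        print(t,[(np.round(d['at']).tolist(),round(d['confidence'],2)) for d in ctrl.spot_point(c,t)][:4])
E
```

```text
{'clock': 0.0, 'eef_pos': [146.065, -632.72, 230.37], 'tool_rot': [3.142, 0.002, -1.344], 'width': 85.815, 'force': [-0.39, -0.346, -0.079]}
top [ 439.   76. 1492.] [-3.071  0.021 -1.551]
ramekin [([548.0, 164.0, 3.0], 0.75), ([468.0, 441.0, -0.0], 0.66), ([406.0, 210.0, -0.0], 0.6)]
processor [([596.0, -281.0, 1.0], 0.72)]
chute_lip [([631.0, -148.0, 79.0], 0.69)]
bumper_a [([601.0, -165.0, 42.0], 0.73), ([662.0, -166.0, 35.0], 0.67), ([597.0, -279.0, 4.0], 0.4)]
bumper_b [([601.0, -165.0, 42.0], 0.73), ([662.0, -166.0, 35.0], 0.67), ([597.0, -279.0, 4.0], 0.4)]
dock [([335.0, -410.0, 2.0], 0.63), ([634.0, -125.0, 2.0], 0.62)]
rocker_dot [([532.0, -207.0, 115.0], 0.65)]
blue_ramekin [([710.0, 302.0, -0.0], 0.83)]
clear_bowl [([771.0, 133.0, -1.0], 0.9)]
spoon [([366.0, -133.0, 1.0], 0.65), ([600.0, -280.0, -1.0], 0.27)]
measuring_cup [([478.0, 599.0, 122.0], 0.73), ([468.0, 442.0, 1.0], 0.56)]
pepper_mill [([611.0, 401.0, 3.0], 0.69)]
jar [([338.0, -408.0, 2.0], 0.63)]
drawer_box_drawer0_handle [([477.0, 600.0, 120.0], 0.9)]
scene [1390. -167. 1264.] [-2.491  0.01   1.249]
ramekin [([546.0, 164.0, -1.0], 0.81), ([403.0, 205.0, 0.0], 0.7)]
processor [([594.0, -281.0, -4.0], 0.77)]
chute_lip [([632.0, -144.0, 80.0], 0.71), ([605.0, -172.0, 37.0], 0.25)]
bumper_a [([671.0, -167.0, 36.0], 0.78), ([606.0, -170.0, 36.0], 0.66), ([545.0, 162.0, -2.0], 0.48)]
bumper_b [([671.0, -167.0, 36.0], 0.78), ([606.0, -170.0, 36.0], 0.66), ([545.0, 162.0, -2.0], 0.48)]
dock []
rocker_dot [([668.0, -168.0, 34.0], 0.7), ([535.0, -206.0, 113.0], 0.63), ([594.0, -282.0, -7.0], 0.52)]
blue_ramekin [([710.0, 302.0, -0.0], 0.94)]
clear_bowl [([775.0, 134.0, 1.0], 0.94), ([713.0, 301.0, 1.0], 0.6)]
spoon []
measuring_cup [([469.0, 445.0, -3.0], 0.81)]
pepper_mill [([607.0, 403.0, 0.0], 0.62)]
jar [([334.0, -410.0, -1.0], 0.72)]
drawer_box_drawer0_handle [([479.0, 597.0, 121.0], 0.9)]
```

View pics/top0.png

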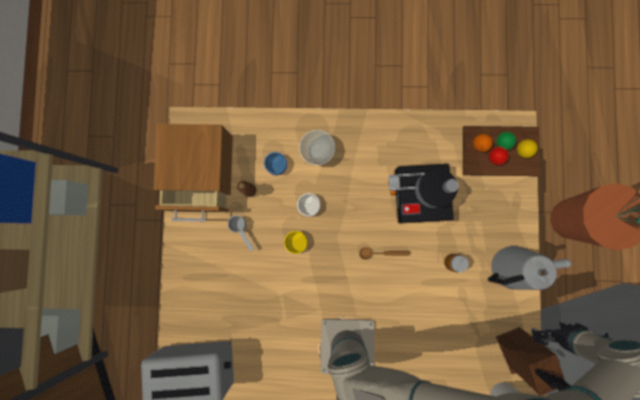

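```bash
python3 - <<'E'
import numpy as np
# fit processor pose (yaw, xy) from networks' means
P=np.array([[0,0],[-135,45],[-112,13],[-112,77],[-81,-58]])
W=np.array([[595,-281],[631.5,-146],[603,-168],[666.5,-166.5],[533.5,-206.5]])
c=P.mean(0);d=W.mean(0);H=(P-c).T@(W-d)
t=np.arctan2(H[0,1]-H[1,0],H[0,0]+H[1,1]);R=np.array([[np.cos(t),-np.sin(t)],[np.sin(t),np.cos(t)]])
f=lambda p:R@(np.array(p)-c)+d
print(np.degrees(t),np.round(W-np.array([f(p) for p in P]),1),'dock',f([-154,45]),'dot',f([-81,-58]))
E
```

```text
-86.62031833103433 [[-0.7  1.4]
 [-1.2 -1.1]
 [ 0.9  1.8]
 [ 0.5 -0.5]
 [ 0.5 -1.6]] dock [ 631.55766301 -125.96979721] dot [ 533.04032414 -204.9149297 ]
```

The top view shows the white ramekin at px (309,205), the yellow one at (296,242), and the processor at (425,193) with its red rocker at (410,209). These match the network points, and the processor fit gives yaw -86.6°, with residuals under 2 mm. I'll go up first, then swing over towards the ramekin.

```bash
python3 -m creep '[{"hand":0.7,"travel":[0,0,-5],"angular":[0,0,0]},{"hand":0.7,"travel":[0,0,-10],"angular":[0,0,0]},{"hand":0.7,"travel":[0,0,-12],"angular":[0,0,0]},{"hand":0.7,"travel":[-2.3,-4,-12],"angular":[0,0,-5]},{"hand":0.7,"travel":[-4.6,-8,-12],"angular":[0,0,-10]},{"hand":0.7,"travel":[-6.9,-12,-12],"angular":[0,0,-15]},{"hand":0.7,"travel":[-9.2,-16,-12],"angular":[0,0,-20]},{"hand":0.7,"travel":[-11.5,-20,-12],"angular":[0,0,-25]},{"hand":0.7,"travel":[-13.8,-24,-12],"angular":[0,0,-30]},{"hand":0.7,"travel":[-16.1,-28,-12],"angular":[0,0,-35]},{"hand":0.7,"travel":[-18.4,-32,-12],"angular":[0,0,-40]},{"hand":0.7,"travel":[-20.7,-36,-12],"angular":[0,0,-45]},{"hand":0.7,"travel":[-20.7,-36,-12],"angular":[0,0,-45]},{"hand":0.7,"travel":[-20.7,-36,-12],"angular":[0,0,-45]}]'
```

```text
clock: 2.9
eef_pos: [451.1, -349.9, 351.3]
tool_rot: [3.141, 0.0, -0.556]
force: [-0.6, -1.3, 1.2]
width: 60.0
```

```bash
python3 -m creep '[{"hand":0.7,"travel":[-1.7,-3.9,0],"angular":[0,0,-3]},{"hand":0.7,"travel":[-3.3,-7.8,0],"angular":[0,0,-6]},{"hand":0.7,"travel":[-5,-11.7,0],"angular":[0,0,-9]},{"hand":0.7,"travel":[-6.6,-15.6,0],"angular":[0,0,-12]},{"hand":0.7,"travel":[-8.3,-19.5,0],"angular":[0,0,-15]},{"hand":0.7,"travel":[-9.9,-23.4,0],"angular":[0,0,-18]},{"hand":0.7,"travel":[-11.6,-27.3,0],"angular":[0,0,-21]},{"hand":0.7,"travel":[-13.2,-31.2,0],"angular":[0,0,-24]},{"hand":0.7,"travel":[-14.9,-35.1,0],"angular":[0,0,-27]},{"hand":0.7,"travel":[-16.5,-39,0],"angular":[0,0,-30]},{"hand":0.7,"travel":[-18.2,-42.9,0],"angular":[0,0,-33]},{"hand":0.7,"travel":[-19.8,-46.8,0],"angular":[0,0,-35.2]},{"hand":0.7,"travel":[-21.5,-50.7,0],"angular":[0,0,-35.2]},{"hand":0.7,"travel":[-23.1,-54.5,0],"angular":[0,0,-35.2]},{"hand":0.7,"travel":[-23.1,-54.5,0],"angular":[0,0,-35.2]},{"hand":0.7,"travel":[-23.1,-54.5,0],"angular":[0,0,-35.2]}]'
python3 - <<'E'
from cell import ctrl
import cv2, numpy as np
for c in ('top','scene','wrist'):
    f=ctrl.get_image(c)
    if c=='wrist': cv2.imwrite('pics/w1.png',f['frame'][:,:,::-1])
    for t in ('ramekin','blue_ramekin','chute_lip','bumper_a','rocker_dot'):
        print(c,t,[(np.round(d['at']).tolist(),round(d['confidence'],2)) for d in ctrl.spot_point(c,t)][:4])
s=ctrl.read_state();print(s['eef_pos'],s['tool_rot'],s['qpos'])
E
```

```text
clock: 4.5
eef_pos: [543.1, 233.8, 350.7]
tool_rot: [3.14, 0.001, 0.057]
force: [1.0, -0.6, 0.9]
width: 59.6
top ramekin [([470.0, 444.0, -3.0], 0.65), ([553.0, 164.0, 3.0], 0.63)]
top blue_ramekin [([713.0, 302.0, -2.0], 0.81)]
top chute_lip [([633.0, -148.0, 79.0], 0.98), ([478.0, 600.0, 121.0], 0.4)]
top bumper_a [([667.0, -164.0, 36.0], 0.87), ([602.0, -167.0, 40.0], 0.85), ([549.0, 168.0, 1.0], 0.64)]
top rocker_dot [([715.0, 302.0, -2.0], 0.67), ([533.0, -205.0, 113.0], 0.43)]
scene ramekin [([403.0, 208.0, 1.0], 0.92), ([545.0, 162.0, -0.0], 0.86)]
scene blue_ramekin [([712.0, 300.0, 2.0], 0.76)]
scene chute_lip [([632.0, -144.0, 80.0], 0.84)]
scene bumper_a [([670.0, -167.0, 35.0], 0.76), ([602.0, -169.0, 39.0], 0.73)]
scene rocker_dot [([536.0, -209.0, 111.0], 0.63)]
wrist ramekin [([406.0, 213.0, 1.0], 0.89), ([552.0, 164.0, -1.0], 0.76)]
wrist blue_ramekin [([710.0, 301.0, 4.0], 0.86)]
wrist chute_lip []
wrist bumper_a [([664.0, -162.0, 40.0], 0.92), ([601.0, -170.0, 39.0], 0.63), ([714.0, 300.0, 3.0], 0.5)]
wrist rocker_dot [([765.0, 133.0, 1.0], 0.68), ([607.0, 402.0, 5.0], 0.62)]
[542.66494362 235.03300694 351.21520508] [3.14153126e+00 1.66210666e-04 5.82374871e-02] [-0.12629277  0.47454165 -0.52357034  1.50548147  0.24502662  1.22742948
 -0.6264856 ]
```

View pics/w1.png

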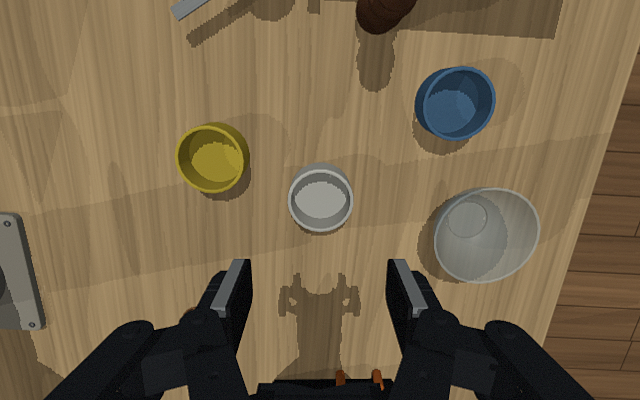

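The wrist view shows the white ramekin at px (320,200), ahead of the open fingers, with yellow at (212,158) and blue at (455,103). It's where I expected and the descent spot is clear. I'll check the camera mount position before choosing the yaw.

```bash
python3 - <<'E'
from cell import ctrl
import numpy as np
f=ctrl.get_image('wrist');s=ctrl.read_state()
print(np.array(f['origin'])-s['eef_pos'],f['orientation'])
E
python3 -m creep '[{"hand":0.7,"travel":[0,0,5],"angular":[0,0,0]},{"hand":0.7,"travel":[0,0,10],"angular":[0,0,0]},{"hand":0.7,"travel":[0,0,15],"angular":[0,0,0]},{"hand":0.7,"travel":[0,0,20],"angular":[0,0,0]},{"hand":0.7,"travel":[0,0,23],"angular":[0,0,0]},{"hand":0.7,"travel":[0,0,23],"angular":[0,0,0]}]'
```

```text
[ -5.76136968  83.10392142 142.23511099] [2.81246689e+00 1.45654858e-03 5.83199577e-02]
clock: 6.05
eef_pos: [539.7, 233.2, 116.9]
tool_rot: [3.138, 0.009, 0.059]
force: [-1.3, -0.3, 0.7]
width: 59.6
```

```bash
python3 -m creep '[{"hand":0.7,"travel":[0.4,0,4],"angular":[0,0,0]},{"hand":0.7,"travel":[0.4,0,8],"angular":[0,0,0]},{"hand":0.7,"travel":[0.4,0,10],"angular":[0,0,0]},{"hand":0.7,"travel":[0.4,0,10.5],"angular":[0,0,0]},{"hand":0.7,"travel":[0.4,0,10.5],"angular":[0,0,0]},{"hand":0.7,"travel":[0.4,0,10.5],"angular":[0,0,0]}]'
```

```text
clock: 6.65
eef_pos: [544.4, 234.0, 14.0]
tool_rot: [3.139, 0.005, 0.059]
force: [0.5, 0.2, 0.6]
width: 59.5
```

```bash
python3 -m creep '[{"hand":0.7,"travel":[0,0.8,0.2],"angular":[0,0,0]},{"hand":0.7,"travel":[0,1.6,0.2],"angular":[0,0,0]},{"hand":0.7,"travel":[0,2,0.2],"angular":[0,0,0]},{"hand":0.7,"travel":[0,2.4,0.2],"angular":[0,0,0]},{"hand":0.7,"travel":[0,2.8,0.2],"angular":[0,0,0]},{"hand":0.7,"travel":[0,3.2,0.2],"angular":[0,0,0]},{"hand":0.7,"travel":[0,3.6,0.2],"angular":[0,0,0]},{"hand":0.7,"travel":[0,4,0.2],"angular":[0,0,0]},{"hand":0.7,"travel":[0,4,0.2],"angular":[0,0,0]}]'
python3 - <<'E'
from cell import ctrl
import cv2, numpy as np
for c in ('top','scene','wrist'):
    f=ctrl.get_image(c)
    if c=='wrist': cv2.imwrite('pics/w2.png',f['frame'][:,:,::-1])
    print(c,[(np.round(d['at']).tolist(),round(d['confidence'],2)) for d in ctrl.spot_point(c,'ramekin')][:4])
E
```

```text
clock: 7.55
eef_pos: [546.9, 193.6, 12.2]
tool_rot: [3.139, 0.005, 0.058]
force: [0.3, 0.3, 0.6]
width: 60.0
top [([408.0, 206.0, -0.0], 0.84), ([547.0, 153.0, 2.0], 0.43)]
scene [([403.0, 210.0, 2.0], 0.77)]
wrist [([405.0, 213.0, -1.0], 0.77), ([557.0, 151.0, -0.0], 0.62)]
```

View pics/w2.png

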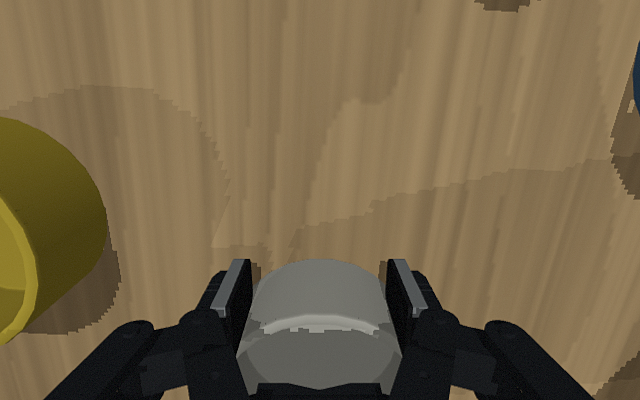

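The two fingers are cradling the white ramekin (px ~(320,330)) symmetrically. Next I'll push it diagonally onto the processor's approach line.

```bash
python3 -m creep '[{"hand":0.7,"travel":[0.2,0.5,0],"angular":[0,0,0]},{"hand":0.7,"travel":[0.5,1.4,0],"angular":[0,0,0]},{"hand":0.7,"travel":[0.9,2.4,0],"angular":[0,0,0]},{"hand":0.7,"travel":[1.2,3.4,0],"angular":[0,0,0]},{"hand":0.7,"travel":[1.6,4.4,0],"angular":[0,0,0]},{"hand":0.7,"travel":[2,5.4,0],"angular":[0,0,0]},{"hand":0.7,"travel":[2.3,6.4,0],"angular":[0,0,0]},{"hand":0.7,"travel":[2.7,7.4,0],"angular":[0,0,0]},{"hand":0.7,"travel":[3.1,8.4,0],"angular":[0,0,0]},{"hand":0.7,"travel":[3.4,9.4,0],"angular":[0,0,0]},{"hand":0.7,"travel":[3.8,10.4,0],"angular":[0,0,0]},{"hand":0.7,"travel":[4.2,11.4,0],"angular":[0,0,0]},{"hand":0.7,"travel":[4.5,12.4,0],"angular":[0,0,0]},{"hand":0.7,"travel":[4.9,13.4,0],"angular":[0,0,0]},{"hand":0.7,"travel":[5.2,14.4,0],"angular":[0,0,0]},{"hand":0.7,"travel":[5.6,15.4,0],"angular":[0,0,0]},{"hand":0.7,"travel":[6,16.4,0],"angular":[0,0,0]},{"hand":0.7,"travel":[6.3,17.3,0],"angular":[0,0,0]},{"hand":0.7,"travel":[6.6,18,0],"angular":[0,0,0]},{"hand":0.7,"travel":[6.6,18,0],"angular":[0,0,0]}]'
python3 - <<'E'
from cell import ctrl
import cv2, numpy as np
for c in ('top','scene','wrist'):
    f=ctrl.get_image(c)
    if c=='scene': cv2.imwrite('pics/s3.png',cv2.resize(f['frame'][80:330,130:530,::-1],None,fx=2,fy=2))
    for t in ('ramekin','chute_lip','bumper_a','rocker_dot','processor','dock'):
      print(c,t,[(np.round(d['at']).tolist(),round(d['confidence'],2)) for d in ctrl.spot_point(c,t)][:4])
E
```

```text
clock: 9.85
eef_pos: [623.8, 15.8, 12.1]
tool_rot: [3.138, 0.005, 0.056]
force: [0.3, -0.4, -0.3]
width: 59.5
top ramekin [([404.0, 211.0, 1.0], 0.9), ([771.0, 133.0, 0.0], 0.57), ([597.0, -168.0, 38.0], 0.3)]
top chute_lip [([632.0, -146.0, 81.0], 0.75)]
top bumper_a [([665.0, -165.0, 37.0], 0.63)]
top rocker_dot [([530.0, -205.0, 112.0], 0.47)]
top processor []
top dock [([631.0, -125.0, -0.0], 0.91)]
scene ramekin [([625.0, -27.0, -2.0], 0.83), ([401.0, 208.0, -1.0], 0.63)]
scene chute_lip [([632.0, -146.0, 79.0], 0.72)]
scene bumper_a [([667.0, -166.0, 35.0], 0.76), ([606.0, -170.0, 36.0], 0.66), ([714.0, 302.0, 2.0], 0.4)]
scene rocker_dot [([533.0, -207.0, 116.0], 0.59)]
scene processor [([597.0, -282.0, -7.0], 0.83)]
scene dock [([469.0, 446.0, -1.0], 0.68)]
wrist ramekin [([631.0, -30.0, -0.0], 0.91)]
wrist chute_lip []
wrist bumper_a []
wrist rocker_dot []
wrist processor []
wrist dock []
```

View pics/s3.png

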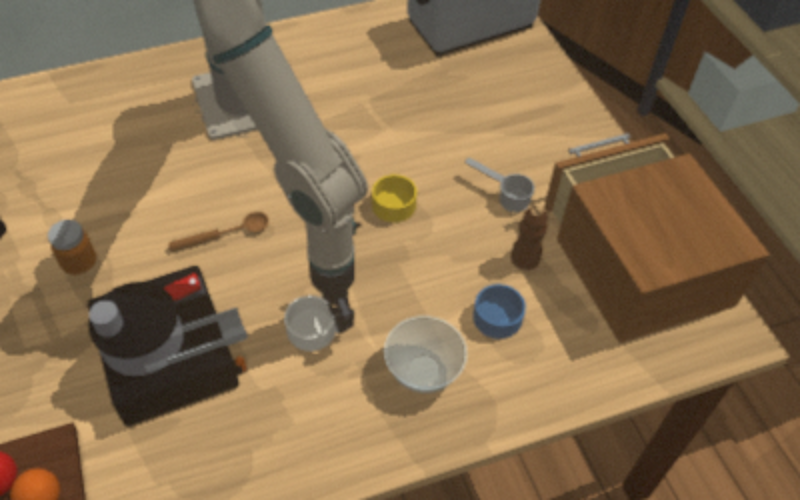

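The ramekin (px ~(310,322)) now sits on the approach line, about 100 mm short of the bumpers. I'll push it straight in and slow down near the end.

```bash
python3 -m creep '[{"hand":0.7,"travel":[0,0.5,0],"angular":[0,0,0]},{"hand":0.7,"travel":[0,1.4,0],"angular":[0,0,0]},{"hand":0.7,"travel":[0,2.4,0],"angular":[0,0,0]},{"hand":0.7,"travel":[0,3.4,0],"angular":[0,0,0]},{"hand":0.7,"travel":[0,4.4,0],"angular":[0,0,0]},{"hand":0.7,"travel":[0,5.4,0],"angular":[0,0,0]},{"hand":0.7,"travel":[0,6.4,0],"angular":[0,0,0]},{"hand":0.7,"travel":[0,7.2,0],"angular":[0,0,0]},{"hand":0.7,"travel":[0,7.8,0],"angular":[0,0,0]},{"hand":0.7,"travel":[0,8.3,0],"angular":[0,0,0]},{"hand":0.7,"travel":[0,8.7,0],"angular":[0,0,0]},{"hand":0.7,"travel":[0,9,0],"angular":[0,0,0]},{"hand":0.7,"travel":[0,9.2,0],"angular":[0,0,0]},{"hand":0.7,"travel":[0,9.2,0],"angular":[0,0,0]}]'
python3 -m creep '[{"hand":0.7,"travel":[0,0.1,0],"angular":[0,0,0]},{"hand":0.7,"travel":[0,0.2,0],"angular":[0,0,0]},{"hand":0.7,"travel":[0,0.3,0],"angular":[0,0,0]},{"hand":0.7,"travel":[0,0.4,0],"angular":[0,0,0]},{"hand":0.7,"travel":[0,0.4,0],"angular":[0,0,0]}]'
```

```text
clock: 12.3
eef_pos: [628.4, -74.4, 12.3]
tool_rot: [3.138, 0.006, 0.058]
force: [-0.7, -0.9, 0.4]
width: 59.8
clock: 12.8
eef_pos: [628.7, -78.5, 12.4]
tool_rot: [3.138, 0.005, 0.058]
force: [-0.6, 1.7, -0.7]
width: 59.9
```

```bash
python3 -m creep '[{"hand":0.7,"travel":[0,0.1,0],"angular":[0,0,0]},{"hand":0.7,"travel":[0,0.2,0],"angular":[0,0,0]},{"hand":0.7,"travel":[0,0.3,0],"angular":[0,0,0]},{"hand":0.7,"travel":[0,0.3,0],"angular":[0,0,0]}]'
python3 -m creep '[{"hand":0.7,"travel":[0,0.1,0],"angular":[0,0,0]},{"hand":0.7,"travel":[0,0.2,0],"angular":[0,0,0]},{"hand":0.7,"travel":[0,0.2,0],"angular":[0,0,0]}]'
```

```text
clock: 13.2
eef_pos: [628.8, -81.5, 12.4]
tool_rot: [3.139, 0.005, 0.058]
force: [-0.1, 2.2, 0.7]
width: 59.6
clock: 13.5
eef_pos: [628.7, -81.8, 12.4]
tool_rot: [3.141, 0.006, 0.059]
force: [-1.3, 4.9, -0.2]
width: 60.2
```

Commanded motion is now mostly blocked and the force is rising, so this looks like contact. One more small press, then back off and look.

```bash
python3 -m creep '[{"hand":0.7,"travel":[0,0.2,0],"angular":[0,0,0]},{"hand":0.7,"travel":[0,0.4,0],"angular":[0,0,0]},{"hand":0.7,"travel":[0,0.4,0],"angular":[0,0,0]}]'
python3 -m creep '[{"hand":0.7,"travel":[0,-1,0],"angular":[0,0,0]},{"hand":0.7,"travel":[0,-3,0],"angular":[0,0,0]},{"hand":0.7,"travel":[0,-5,0],"angular":[0,0,0]},{"hand":0.7,"travel":[0,-6,-3],"angular":[0,0,0]},{"hand":0.7,"travel":[0,-6,-8],"angular":[0,0,0]},{"hand":0.7,"travel":[0,-6,-13],"angular":[0,0,0]},{"hand":0.4,"travel":[0,-6,-18],"angular":[0,0,0]},{"hand":0,"travel":[0,-6,-19],"angular":[0,0,0]},{"hand":0,"travel":[0,-6,-19],"angular":[0,0,0]}]'
python3 - <<'E'
from cell import ctrl
import cv2, numpy as np
for c in ('top','scene','wrist'):
    f=ctrl.get_image(c)
    if c=='scene': A=cv2.resize(f['frame'][190:300,150:310,::-1],(800,550),interpolation=cv2.INTER_CUBIC)
    for t in ('ramekin','chute_lip','bumper_a','rocker_dot','dock'):
      print(c,t,[(np.round(d['at']).tolist(),round(d['confidence'],2)) for d in ctrl.spot_point(c,t)][:4])
cv2.imwrite('pics/s4.png',A)
E
```

```text
clock: 13.8
eef_pos: [628.5, -82.0, 12.4]
tool_rot: [-3.138, 0.006, 0.061]
force: [-2.5, 8.4, 0.9]
width: 60.0
clock: 14.7
eef_pos: [627.6, -23.4, 205.2]
tool_rot: [-3.14, 0.001, 0.06]
force: [-0.9, -1.6, -0.6]
width: 16.4
top ramekin [([409.0, 209.0, 0.0], 0.76)]
top chute_lip [([632.0, -146.0, 80.0], 0.81)]
top bumper_a []
top rocker_dot []
top dock []
scene ramekin [([629.0, -124.0, 0.0], 0.66), ([404.0, 209.0, 3.0], 0.61)]
scene chute_lip [([633.0, -142.0, 80.0], 0.7)]
scene bumper_a [([606.0, -168.0, 36.0], 0.8)]
scene rocker_dot [([335.0, -409.0, 2.0], 0.69), ([534.0, -208.0, 112.0], 0.46)]
scene dock [([364.0, -139.0, -2.0], 0.5)]
wrist ramekin [([635.0, -123.0, -0.0], 0.9)]
wrist chute_lip []
wrist bumper_a [([666.0, -164.0, 40.0], 0.58)]
wrist rocker_dot []
wrist dock []
```

View pics/s4.png

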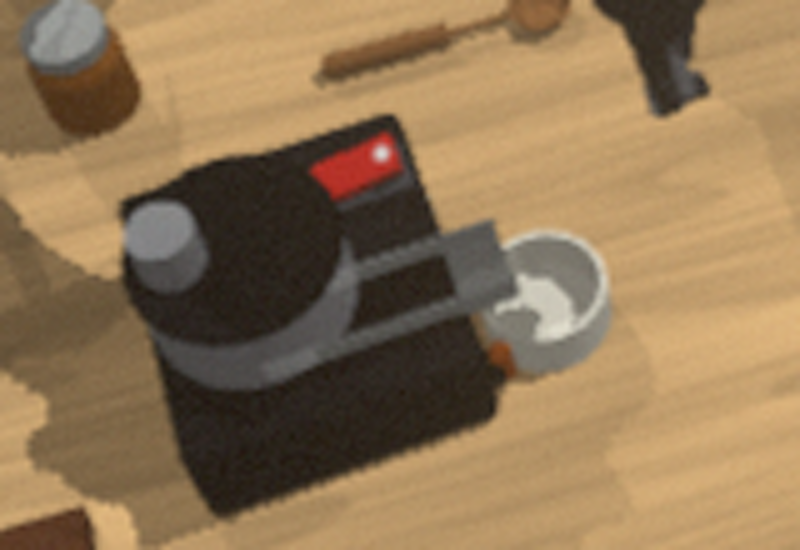

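The ramekin (px ~(550,300)) sits under the chute against the bumper at (500,357), and two cameras average (632,-124) against a dock at (631.6,-126). The rocker dot at (382,153) is still up. With the gripper shut, I'll move above the dot, 5 mm to the outer side.

```bash
python3 -m creep '[{"hand":0,"travel":[-2.1,3.4,0],"angular":[0,0,0]},{"hand":0,"travel":[-4.2,6.8,0],"angular":[0,0,0]},{"hand":0,"travel":[-6.3,10.2,0],"angular":[0,0,0]},{"hand":0,"travel":[-8.4,13.6,0],"angular":[0,0,0]},{"hand":0,"travel":[-10.5,17.2,0],"angular":[0,0,0]},{"hand":0,"travel":[-10.5,17.2,2],"angular":[0,0,0]},{"hand":0,"travel":[-10.5,17.2,5],"angular":[0,0,0]},{"hand":0,"travel":[-10.5,17.2,7],"angular":[0,0,0]},{"hand":0,"travel":[-10.5,17.2,7],"angular":[0,0,0]},{"hand":0,"travel":[-10.5,17.2,7],"angular":[0,0,0]}]'
python3 - <<'E'
from cell import ctrl
import cv2, numpy as np
f=ctrl.get_image('wrist'); cv2.imwrite('pics/w5.png',f['frame'][:,:,::-1])
s=ctrl.read_state();print(s['eef_pos'],s['width'],s['force'])
for c in ('top','scene','wrist'):
    if c!='wrist': ctrl.get_image(c)
    for t in ('ramekin','rocker_dot'):
      print(c,t,[(np.round(d['at']).tolist(),round(d['confidence'],2)) for d in ctrl.spot_point(c,t)][:4])
E
```

```text
clock: 16.6
eef_pos: [531.7, -200.4, 133.1]
tool_rot: [-3.138, 0.006, 0.061]
force: [0.4, 0.4, -0.0]
width: -0.1
[ 532.1842283  -200.50875684  133.69190922] -0.2682175814863468 [-0.15517484  0.61644964  0.4312081 ]
top ramekin [([630.0, -127.0, 4.0], 0.95), ([406.0, 211.0, -1.0], 0.66)]
top rocker_dot []
scene ramekin [([630.0, -124.0, -1.0], 0.84), ([402.0, 208.0, -1.0], 0.77)]
scene rocker_dot [([537.0, -207.0, 110.0], 0.42)]
wrist ramekin [([638.0, -123.0, 2.0], 0.77)]
wrist rocker_dot [([537.0, -207.0, 110.0], 0.59)]
```

View pics/w5.png

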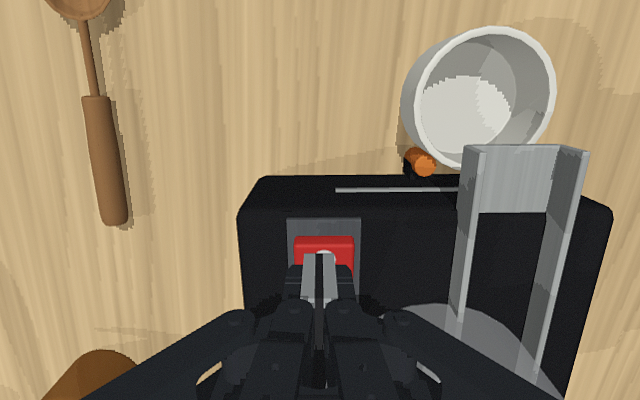

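The shut fingertips (px ~(320,265)) are above the dotted end of the red rocker, with the dot at (325,253). The ramekin also touches the near bumper at (420,160). Pressing down in small steps.

```bash
python3 -m creep '[{"hand":0,"travel":[0.3,0,1],"angular":[0,0,0]},{"hand":0,"travel":[0.3,0,1.7],"angular":[0,0,0]},{"hand":0,"travel":[0.3,0,2],"angular":[0,0,0]},{"hand":0,"travel":[0.3,0,2.3],"angular":[0,0,0]},{"hand":0,"travel":[0.3,0,2.6],"angular":[0,0,0]},{"hand":0,"travel":[0.3,0,2.8],"angular":[0,0,0]},{"hand":0,"travel":[0.3,0,3],"angular":[0,0,0]},{"hand":0,"travel":[0.3,0,3],"angular":[0,0,0]}]'
python3 -m creep '[{"hand":0,"travel":[0,0,0.2],"angular":[0,0,0]},{"hand":0,"travel":[0,0,0.3],"angular":[0,0,0]},{"hand":0,"travel":[0,0,0.3],"angular":[0,0,0]}]'
```

```text
clock: 17.85
eef_pos: [534.4, -199.9, 103.0]
tool_rot: [-3.138, 0.005, 0.062]
force: [-0.2, 1.2, 1.2]
width: -0.1
clock: 18.15
eef_pos: [534.6, -200.0, 101.8]
tool_rot: [-3.139, 0.005, 0.062]
force: [-4.2, 3.2, 15.4]
width: -0.1
```

```bash
python3 -m creep '[{"hand":0,"travel":[0,0,0.2],"angular":[0,0,0]},{"hand":0,"travel":[0,0,0.3],"angular":[0,0,0]},{"hand":0,"travel":[0,0,0.3],"angular":[0,0,0]}]'
python3 -m creep '[{"hand":0,"travel":[0,0,-2],"angular":[0,0,0]},{"hand":0,"travel":[0,0,-6],"angular":[0,0,0]},{"hand":0,"travel":[0,-3,-11],"angular":[0,0,0]},{"hand":0,"travel":[0,-8,-14],"angular":[0,0,0]},{"hand":0,"travel":[-2,-13,-14],"angular":[0,0,0]},{"hand":0,"travel":[-4,-17,-14],"angular":[0,0,0]},{"hand":0,"travel":[-4,-17,-14],"angular":[0,0,0]}]'
python3 - <<'E'
from cell import ctrl
import cv2, numpy as np
L=[]
for c in ('top','scene','wrist'):
    f=ctrl.get_image(c)['frame'][:,:,::-1]
    if c=='scene': L.append(cv2.resize(f[195:290,150:310],(640,380),interpolation=cv2.INTER_CUBIC))
    for t in ('ramekin','rocker_dot','blue_ramekin','clear_bowl','spoon','measuring_cup','pepper_mill','jar'):
      print(c,t,[(np.round(d['at']).tolist(),round(d['confidence'],2)) for d in ctrl.spot_point(c,t)][:3])
cv2.imwrite('pics/e6.png',L[0]);cv2.imwrite('pics/e7.png',f)
s=ctrl.read_state();print(s['force'],s['eef_pos'])
E
```

```text
clock: 18.45
eef_pos: [534.7, -200.0, 101.5]
tool_rot: [-3.141, 0.004, 0.061]
force: [-8.0, 3.5, 23.9]
width: -0.0
clock: 19.15
eef_pos: [483.1, -28.3, 242.8]
tool_rot: [-3.141, 0.003, 0.068]
force: [0.4, -0.5, 0.2]
width: 0.1
top ramekin [([628.0, -121.0, 5.0], 0.67), ([403.0, 209.0, 0.0], 0.67)]
top rocker_dot [([532.0, -203.0, 105.0], 0.63), ([598.0, -167.0, 40.0], 0.51)]
top blue_ramekin [([714.0, 300.0, -2.0], 0.88)]
top clear_bowl [([773.0, 134.0, 0.0], 0.94)]
top spoon []
top measuring_cup [([466.0, 441.0, -1.0], 0.55), ([536.0, -204.0, 106.0], 0.54)]
top pepper_mill [([611.0, 408.0, 2.0], 0.7)]
top jar [([336.0, -405.0, -2.0], 0.65)]
scene ramekin [([405.0, 208.0, -0.0], 0.85), ([630.0, -125.0, -4.0], 0.55), ([531.0, -203.0, 105.0], 0.5)]
scene rocker_dot [([535.0, -204.0, 103.0], 0.46)]
scene blue_ramekin [([713.0, 300.0, 0.0], 0.83)]
scene clear_bowl [([772.0, 133.0, 2.0], 0.91)]
scene spoon [([361.0, -139.0, -3.0], 0.71)]
scene measuring_cup [([470.0, 444.0, -4.0], 0.86)]
scene pepper_mill [([611.0, 403.0, 2.0], 0.78)]
scene jar [([332.0, -411.0, -1.0], 0.83)]
wrist ramekin [([636.0, -125.0, -0.0], 0.73)]
wrist rocker_dot []
wrist blue_ramekin []
wrist clear_bowl [([763.0, 130.0, -1.0], 0.92)]
wrist spoon [([363.0, -137.0, -6.0], 0.57)]
wrist measuring_cup []
wrist pepper_mill []
wrist jar [([603.0, -169.0, 35.0], 0.49)]
[-0.67197654  0.6356363  -0.2298431 ] [484.94802585 -32.80624537 241.74714789]
```

View pics/e6.png

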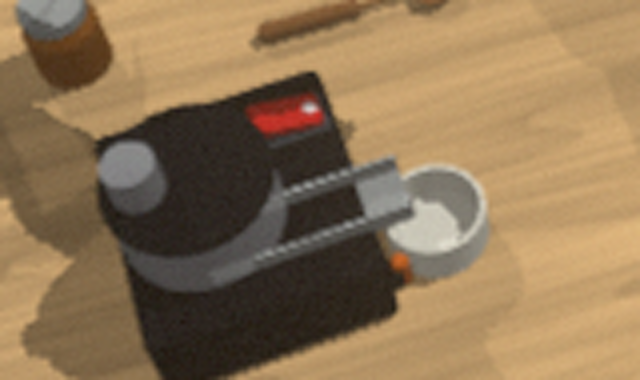

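View pics/e7.png

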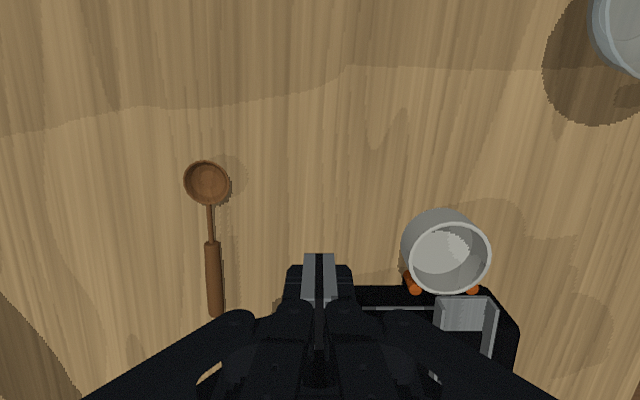

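The ramekin (px (445,250)) touches both orange bumpers at (413,285) and (472,290). The dot now reads 103–105 mm high, down from about 112, and the press hit a hard stop at 101.5 mm. The arm is clear, so I'm handing in.

```bash
python3 -c "
from cell import ctrl
print(ctrl.finish_job())"
```

```text
the job is handed in; nothing more can be done
None
```

I pushed the white ramekin along the slab with two half-open fingertips until it stopped against both bumpers. I then shut the gripper, pressed the white-dotted end of the rocker down to its stop, pulled the arm clear and handed in at about 19 s of the 58 s. No verdict is reported.

**Ramekin:** The last wrist picture shows it touching both orange bumpers. The cameras put its centre at about (631, -124), against a computed dock of (631.6, -126). Single readings scatter by up to 6 mm and once 7 mm, near the 8 mm limit, so I relied on the contact in the picture and on the push stopping dead at 8 N.

**Rocker:** Pressing met a hard stop at a fingertip height of 101.5 mm and 24 N. The dot then read 103–105 mm high, down from 110–116 mm. Fully on is about 102 mm, so this fits "on", though I could not read the joint angle itself.

**Everything else:** The bystanders I rechecked read within about 10 mm of their starting points, which is the networks' scatter. I did not remeasure the drawer handle at the end, but the arm never went near it. After the retreat the tool force was about zero.

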